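Open the dust-filter box in the wood shop

TASK

Open the dust-filter box with your fingertips: press the black snap tab on its top all the way in, then gently push the released cover along its rails by the dark ledge, clear off the filter opening, so that it lies flat on the other half of the box top and the filter is wholly uncovered. The cover is only pushed, never pinched, lifted or tipped, and the glue bottle, the wax tin and the wood offcut beside the box stay where they are.

Things in the scene. Friction and masses are not known exactly. Their poses are not given: they have to be found in the camera images.
- filter_box: Fixed low pine box with a grey top (deck), own x -140 to +125 mm, own y +-75, deck 70 mm above the table. Origin on the table, z up, own +x is the way the cover opens. Aluminium rails on the deck along x, 8 mm high, inner faces at y +-58.5; 8 mm high end strips (inner faces at x -137 and +122). A black hose spigot (48 mm diameter) sticks 25 mm out of the +x end, under deck level.
- tab_pad (a point): Centre of the upper face of the black snap tab, a flat plate 40 mm (along box x) by 36 mm, at box x -22, y 0. Out, it stands 11 mm above the deck (81 mm above the table) and blocks the cover, whose front edge is about 3 mm from it on the -x side; fully in, it stands 1 mm above the deck. The point moves with the tab.
- tab (a joint): How far the tab is pressed in (straight down): 0 out, 0.010 m fully in. Starts at 0 to 0.0015. It yields at about 4 N, has no spring and stays where it is left. From 0.008 on, the cover can pass over it.
- cover: Sliding plywood cover, 90 mm (own x) by 112 mm (own y), 11 mm high (8 mm plate on two 3 mm runners), 0.15 to 0.3 kg, loose between the rails with 2.5 mm play each side. Origin: centre of its underside, at deck height; axes as the box's. Closed: origin at box x about -90. Open: beyond box x -10 (80 mm of travel or more); the end strip stops it at +77. It slides at a push of a few newtons.
- opening (a point): Centre of the filter opening, at deck level (box x -90, y 0): 70 mm along box x (-125 to -55) by 90 mm across, with a white pleated filter lying about 2 mm below the deck. Hidden by the cover at first.
- ledge (a point): Centre of the dark wood push ledge on the cover, at cover x +15, y 0, 19 mm above the deck: 8 mm thick along x, 90 mm wide across, 16 mm high above the plate (11 to 27 mm above the deck). Behind it, towards -x, 56 mm of flat plate is free for a fingertip to stand and push towards +x.
- glue_mid (a point): Glue bottle, 54 mm diameter, 125 mm tall, loose, beside the box (bystander); point half-way up on its axis.
- wax_mid (a point): Round wax tin, 72 mm diameter, 50 mm tall, loose, beside the box (bystander); point half-way up on its axis.
- offcut_mid (a point): Pine offcut 90 x 40 x 22 mm, lying loose beside the box (bystander); its centre.

How it is judged:
By the outcome, as a careful person would: the job done as asked, in the order asked, and still so for the second after the job is handed in, with the robot touching nothing.
It also fails if it takes over 45 s, if anything falls off the work surface, if the arm or the gripper's body presses on something with over 40 N, if the wrist force passes 120 N, or if a joint passes its speed limit or range.

ROBOT

A 6-joint arm with a two-finger parallel gripper is mounted at the origin on the work surface. World frame = base frame: x ahead of the robot, y to its left, z up, the work surface at z = 0. Lengths are in m, angles in rad, forces in N, time in s.
With the tool pointing down it reaches from about 0.35 to 0.975 m from the base axis. Payload 4.9 kg.
Tool frame: the origin (TCP) lies at the very end of the fingers, on their centre line; the grasp point (between the pads) lies behind it (manip.pinch_z is the y of the grasp point in the tool frame, in m); y points along the fingers, x is the direction in which the jaws open and shut, and the axes are right-handed (so a half turn about y gives the same grasp; the last joint's range is limited). The gripper opens to 85 mm and grips with 20 to 120 N. Pads are 22 mm wide; open, the fingers measure 114 mm over their backs; the gripper's body (76 mm by 85 mm) begins 54 mm behind the grasp point. The pads swing forward as they close: fully open they stand 13 mm farther back than shut.
Start: joints at [-0.119, 0.053, 1.613, -0, 1.476, -0.119], TCP at [0.625, 0, 0.201] pointing down, gripper open.
Joint ranges: [-3.01, 3.01], [-1.01, 2.22], [0.06, 2.58], [-1.02, 4.17], [0.09, 2.62], [-3.14, 3.14]. Speed limits (rad/s): [2.57, 2.57, 3.14, 3.14, 3.14, 3.14].

INTERFACE

Orientations are given as a unit quaternion [w, x, y, z].
In Python, from plant import manip gives the robot as it stands.
- The arm moves only by the tool drive_tool, never from a script. Its argument "motion" is a list of rows, each a list of 3 entries, a list of its own where there are three numbers: the shift along the tool's x, y, z in units of 25 mm (1.0 is 25 mm), then the turn, a rotation vector about the tool's x, y, z in units of 5 degrees (1.0 is 5 degrees), then the closure, from -1 (fully open) to 1 (shut). A call has 1 to 12 rows; each row shifts and turns the commanded pose from where the row before left it, along the tool's axes as they then stand; what a row does not reach is not made up. A row lasts 1/10 s, in which the tool goes at most 50 mm and 8.59 degrees, less where a joint would pass 70% of its speed; a pose out of reach is approached as far as the arm can. A call is refused whole if a number of a shift passes 1 or a number of a turn 1, either way. A call with a gripper value outside its range is refused whole. The fingers move at their own pace and stop on an object; the grip force is fixed at half the most. Time passes only in rows, so rows that do not move let the fingers close. It gives the time, the measured TCP pose, the force and the opening at its end, in the units of the state.
- manip.state(): the state, without advancing time (a new reading comes with each control period).
- manip.grab_frame(name): name is "scene" or "side" or "wrist"; returns a dict with "img" (420x560x3 uint8, blue, green, red), "range_z" (420x560 float32, m along the optical axis (not along the pixel's ray), 0 where there is no reading), "camera_matrix" (3x3 intrinsics, pixels), "world_from_camera" (4x4, takes a point from camera to world coordinates); the wrist camera has in their place "T_tool_cam" (4x4, takes a point from camera to tool coordinates, whose origin is the TCP and whose axes are the tool frame's). Camera axes: x right, y down, z forward; pixel columns grow to the right and rows downward; lengths in m; the calibration is good to about 2 mm. The wrist camera is an equidistant fisheye: a pixel r from the principal point sees the ray r / f radians off the axis. A picture is of the moment at which its call begins: read the wrist's pose just before it.
- manip.job_done(): hands the job in, once; it reports no verdict.
The state is a dict: "time": time; "joint_pos": joint angles; "joint_vel": joint speeds; "joint_efforts": joint torques, N m; "tool_pos": TCP position; "tool_rot": TCP orientation; "contact_force": force on the tool from outside, world axes, zero at the start; "ft_torque": the same for the moment, N m; "gripper_width": opening from 0.0 (shut) to 1.0 (fully open).
Only numpy, scipy, OpenCV 4.12 (cv2) and the standard library are available. Lean on these libraries where they do the work, as an engineer would, in place of code of your own. Each camera call takes 0.05 s, during which the arm holds its last target. There are 200 camera calls.

## Working session

There is one attempt and no reset: what is moved stays moved. The work goes in short steps, Python scripts to look and compute and a tool call to move; the robot and the scene stay as the last step left them, time stands still between calls to the robot, and variables do not carry over. Pictures are saved under pics/ and viewed, about 8 in all and at most 12, crops included, and the job is handed in when it is done.

Besides the shell and the picture viewer there is one more tool, called after ">>>" in YAML: its name, and indented under it one key for each argument. drive_tool: Moves the arm, as the interface text tells. Its arguments: {"type":"object","properties":{"motion":{"type":"array","items":{"type":"array"}}},"required":["motion"]}

```bash
ls; mkdir -p pics; cat > h.py <<'E'
import numpy as np, cv2
from plant import manip
from scipy.spatial.transform import Rotation as R
def rot(s):
    q=s['tool_rot']; return R.from_quat([q[1],q[2],q[3],q[0]]).as_matrix()
def pts(f):
    z=f['range_z'];K=f['camera_matrix'];v,u=np.mgrid[:z.shape[0],:z.shape[1]]
    P=np.stack([(u-K[0,2])/K[0,0]*z,(v-K[1,2])/K[1,1]*z,z],-1)
    T=f['world_from_camera'];return P@T[:3,:3].T+T[:3,3]
E
python3 - <<'E'
from h import *
s=manip.state();print(s);print(rot(s),manip.pinch_z)
ims=[]
for n in('scene','side'):
    f=manip.grab_frame(n);np.savez(f'{n}0.npz',**f);cv2.imwrite(f'pics/{n}0.png',f['img']);print(f['world_from_camera'],f['camera_matrix'])
E
```

```text
pics
{'time': 0.0, 'joint_pos': array([-1.18999291e-01,  5.33546863e-02,  1.61430870e+00, -2.83965743e-05,
        1.47601125e+00, -1.19013604e-01]), 'joint_vel': array([ 0.00134757,  0.00068152,  0.00148608,  0.00115177, -0.00091912,
        0.00038134]), 'joint_efforts': array([ 2.70554956e-04, -3.93670499e+01, -3.70175600e+01, -1.62778279e-04,
        6.93513779e-03, -6.06393527e-06]), 'tool_pos': array([6.24304248e-01, 7.52316800e-05, 1.99955658e-01]), 'tool_rot': array([ 0.70718387, -0.70702893,  0.00072605,  0.00073809]), 'contact_force': array([0.7787208 , 0.56833795, 0.81241375]), 'ft_torque': array([-0.01757953,  0.04799316,  0.00872408]), 'gripper_width': 1.002406178881304}
[[ 9.99997856e-01 -2.07061806e-03 -1.68032965e-05]
 [ 1.72570082e-05  2.19101339e-04  9.99999976e-01]
 [-2.07061433e-03 -9.99997832e-01  2.19136602e-04]] -0.0187
[[ 0.52217029  0.56966765 -0.63467863  1.26357293]
 [ 0.85282982 -0.34493371  0.39204851 -0.37164544]
 [ 0.0044153  -0.74598894 -0.66594369  0.7432874 ]
 [ 0.          0.          0.          1.        ]] [[530.70664141   0.         273.77549035]
 [  0.         530.70664141 198.91484771]
 [  0.           0.           1.        ]]
[[-0.94398646 -0.2651662   0.1964089   0.42077489]
 [-0.32968575  0.73256676 -0.59552771  0.63186401]
 [ 0.01403119 -0.62692331 -0.77895462  0.85274212]
 [ 0.          0.          0.          1.        ]] [[522.30569135   0.         279.08037791]
 [  0.         522.30569135 204.57073548]
 [  0.           0.           1.        ]]
```

View pics/scene0.png

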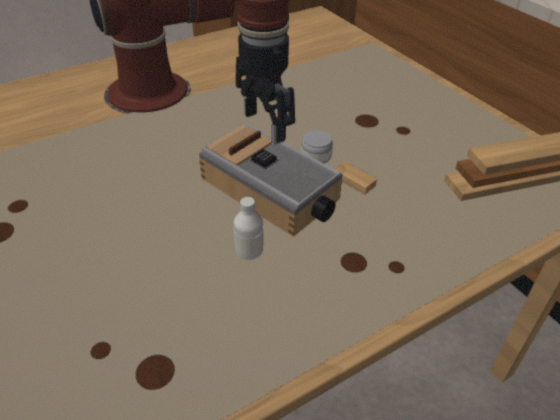

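View pics/side0.png

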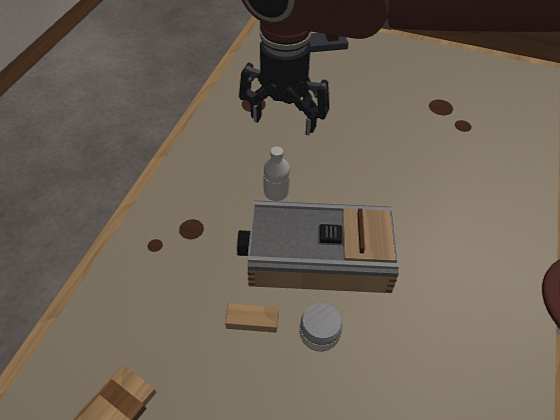

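The scene view shows the box at about (270,175), with the bottle at (249,230). In the side view the tab is at (330,234), the ledge at (361,230), the spigot at (243,243) and the cover spans columns 343–396. Next I measure by depth and colour.

```bash
python3 - <<'E'
from h import *
for n in('side','scene'):
    f=dict(np.load(f'{n}0.npz'));P=pts(f);img=f['img'].astype(int);hsv=cv2.cvtColor(f['img'],cv2.COLOR_BGR2HSV)
    ok=(f['range_z']>0)&(P[...,0]>.3)&(P[...,0]<.95)&(P[...,1]>-.3)&(P[...,1]<.3)
    z=P[...,2]
    h=np.histogram(z[ok],bins=np.arange(-.01,.14,.004));print(n,list(zip(h[1].round(3),h[0])))
    m=ok&(z>.060)&(z<.105)
    nn,lab,st,c=cv2.connectedComponentsWithStats(m.astype(np.uint8))
    for i in range(1,nn):
        if st[i,4]>300:
            q=P[lab==i];r=cv2.minAreaRect(q[:,:2].astype(np.float32)*1000);print('box?',st[i],r)
            big=lab==i
            if st[i,4]>3000:
                dark=big&(img.max(2)<45);
                n2,l2,s2,c2=cv2.connectedComponentsWithStats(dark.astype(np.uint8))
                for j in range(1,n2):
                    if s2[j,4]>25: print(' dark',s2[j],np.median(P[l2==j],0).round(4),P[l2==j].min(0).round(4),P[l2==j].max(0).round(4))
                wood=big&(hsv[...,1]>70)&(z>.074)
                n2,l2,s2,c2=cv2.connectedComponentsWithStats(wood.astype(np.uint8))
                for j in range(1,n2):
                    if s2[j,4]>80: print(' wood',s2[j],P[l2==j].mean(0).round(4),cv2.minAreaRect(P[l2==j][:,:2].astype(np.float32)*1000))
                led=big&(z>.088);q=P[led];print(' ledge',led.sum(),q.mean(0).round(4),cv2.minAreaRect(q[:,:2].astype(np.float32)*1000),np.percentile(q[:,2],[50,95]))
E
python3 - <<'E'
import cv2
a=cv2.imread('pics/side0.png')[190:300,225:415];cv2.imwrite('pics/c1.png',cv2.resize(a,None,fx=4,fy=4,interpolation=cv2.INTER_CUBIC))
E
```

```text
side [(np.float64(-0.01), np.int64(0)), (np.float64(-0.006), np.int64(1884)), (np.float64(-0.002), np.int64(42794)), (np.float64(0.002), np.int64(14386)), (np.float64(0.006), np.int64(297)), (np.float64(0.01), np.int64(283)), (np.float64(0.014), np.int64(278)), (np.float64(0.018), np.int64(744)), (np.float64(0.022), np.int64(844)), (np.float64(0.026), np.int64(252)), (np.float64(0.03), np.int64(282)), (np.float64(0.034), np.int64(291)), (np.float64(0.038), np.int64(331)), (np.float64(0.042), np.int64(305)), (np.float64(0.046), np.int64(726)), (np.float64(0.05), np.int64(908)), (np.float64(0.054), np.int64(315)), (np.float64(0.058), np.int64(220)), (np.float64(0.062), np.int64(216)), (np.float64(0.066), np.int64(2211)), (np.float64(0.07), np.int64(3168)), (np.float64(0.074), np.int64(978)), (np.float64(0.078), np.int64(2707)), (np.float64(0.082), np.int64(793)), (np.float64(0.086), np.int64(77)), (np.float64(0.09), np.int64(85)), (np.float64(0.094), np.int64(193)), (np.float64(0.098), np.int64(78)), (np.float64(0.102), np.int64(18)), (np.float64(0.106), np.int64(8)), (np.float64(0.11)
[... 2401 characters left out ...]
 (269.6490173339844, 151.90298461914062), 17.1231746673584)
 dark [232 134  28  18  74] [0.4578 0.0562 0.0886] [0.4455 0.0157 0.0821] [0.4725 0.0954 0.0941]
 dark [252 150  24  18 182] [0.5183 0.0625 0.079 ] [0.4862 0.0491 0.0689] [0.5313 0.0919 0.0839]
 wood [ 207  125   65   40 1394] [0.4486 0.0468 0.0827] ((445.20257568359375, 50.78636932373047), (100.98324584960938, 113.85940551757812), 17.52821159362793)
 ledge 201 [0.4573 0.0531 0.0944] ((455.3659362792969, 54.80834197998047), (12.394306182861328, 91.13612365722656), 16.974571228027344) [0.0954907  0.09808557]
box? [233 210  30  29 674] ((660.9849853515625, -54.91039276123047), (52.877647399902344, 39.8888053894043), 59.80915451049805)
```

View pics/c1.png

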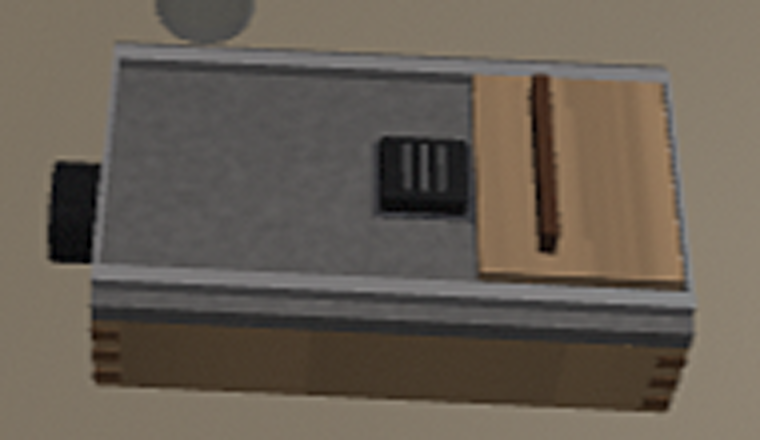

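The crop shows the tab at (423,175), the cover to the right of it over the opening with the ledge at (545,165), and box +x pointing left to the spigot. From the measurements, the box yaw is about 16.7°, the origin about (0.527, 0.075) and the tab about (0.506, 0.0685). I'll turn so the jaws lie along box y (tool z = box +x) and shut the fingers.

>>> drive_tool:
  motion:
    - [[0, 0, 0], [0, 1, 0], 1]
    - [[0, 0, 0], [0, 1, 0], 1]
    - [[0, 0, 0], [0, 1, 0], 1]
    - [[0, 0, 0], [0, 1, 0], 1]
    - [[0, 0, 0], [0, 1, 0], 1]
    - [[0, 0, 0], [0, 1, 0], 1]
    - [[0, 0, 0], [0, 1, 0], 1]
    - [[0, 0, 0], [0, 1, 0], 1]
    - [[0, 0, 0], [0, 1, 0], 1]
    - [[0, 0, 0], [0, 1, 0], 1]
    - [[0, 0, 0], [0, 1, 0], 1]
    - [[0, 0, 0], [0, 1, 0], 1]

```text
time: 1.3
tool_pos: [0.6246, 0.0, 0.2004]
tool_rot: [-0.612, 0.612, -0.355, 0.354]
contact_force: [0.2, -1.2, 0.7]
gripper_width: 0.007
```

>>> drive_tool:
  motion:
    - [[0, 0, 0], [0, 0.9, 0], 1]
    - [[0, 0, 0], [0, 0.9, 0], 1]
    - [[0, 0, 0], [0, 0.87, 0], 1]
    - [[0, 0, 0], [0, 0, 0], 1]

```text
time: 1.7
tool_pos: [0.6246, 0.0, 0.2005]
tool_rot: [-0.567, 0.567, -0.423, 0.422]
contact_force: [-0.7, 0.4, -0.2]
gripper_width: -0.001
```

```bash
cat >> h.py <<'E'
def report():
    s=manip.state();M=rot(s);print('t',s['time'],'tcp',s['tool_pos'].round(4),'F',s['contact_force'].round(1),'w',round(s['gripper_width'],3))
    a=np.radians(16.7);B=np.array([[np.cos(a),-np.sin(a),0],[np.sin(a),np.cos(a),0],[0,0,1]]);O=np.array([.527,.075,0])
    print('M',M.round(3).tolist(),'inbox mm',((s['tool_pos']-O)@B*1000).round(1))
    for n,t in(('tab+40',[-22,0,110]),('behind ledge',[-105,0,110])):
        w=O+B@(np.array(t)/1000);print(n,'units',(M.T@(w-s['tool_pos'])/.025).round(2))
E
python3 -c "
from h import *
report();T=manip.grab_frame('wrist');print(T['T_tool_cam'],T['camera_matrix'])"
```

```text
t 1.7 tcp [0.6246 0.     0.2005] F [-0.7  0.4 -0.2] w -0.001
M [[0.287, -0.001, 0.958], [-0.958, 0.0, 0.287], [-0.0, -1.0, -0.001]] inbox mm [ 72.  -99.8 200.5]
tab+40 units [-3.99  3.63 -3.76]
behind ledge units [-3.99  3.63 -7.08]
[[ 9.99999880e-01 -4.14851551e-04 -2.60568700e-04  2.77546369e-05]
 [ 1.20302112e-04 -3.07649665e-01  9.51499695e-01 -1.72357596e-01]
 [-4.74894998e-04 -9.51499612e-01 -3.07649579e-01  7.84958722e-02]
 [ 0.00000000e+00  0.00000000e+00  0.00000000e+00  1.00000000e+00]] [[325.1922621    0.         282.7526898 ]
 [  0.         325.1922621  213.16741534]
 [  0.           0.           1.        ]]
```

Orientation is as wanted. I move above the tab (TCP at z≈0.11), horizontally first, then down.

>>> drive_tool:
  motion:
    - [[-0.8, 0, -0.75], [0, 0, 0], 1]
    - [[-0.8, 0, -0.75], [0, 0, 0], 1]
    - [[-0.8, 0, -0.75], [0, 0, 0], 1]
    - [[-0.8, 0, -0.75], [0, 0, 0], 1]
    - [[-0.8, 0, -0.75], [0, 0, 0], 1]
    - [[0, 0.9, 0], [0, 0, 0], 1]
    - [[0, 0.9, 0], [0, 0, 0], 1]
    - [[0, 0.9, 0], [0, 0, 0], 1]
    - [[0, 0.7, 0], [0, 0, 0], 1]
    - [[0, 0, 0], [0, 0, 0], 1]

```text
time: 2.75
tool_pos: [0.504, 0.069, 0.1129]
tool_rot: [-0.566, 0.569, -0.424, 0.42]
contact_force: [-0.4, -0.2, -0.1]
gripper_width: -0.001
```

```bash
python3 -c "
from h import *
report()
a=manip.grab_frame('side')['img'][100:310,215:425];b=manip.grab_frame('wrist')['img']
cv2.imwrite('pics/w1.png',np.hstack([cv2.resize(a,(400,400)),cv2.resize(b[:,70:490],(400,400))]))"
```

```text
t 2.75 tcp [0.504  0.069  0.1129] F [-0.4 -0.2 -0.1] w -0.001
M [[0.288, -0.006, 0.958], [-0.958, 0.0, 0.288], [-0.002, -1.0, -0.006]] inbox mm [-23.8   0.9 112.9]
tab+40 units [0.03 0.12 0.07]
behind ledge units [ 0.03  0.14 -3.25]
```

View pics/w1.png

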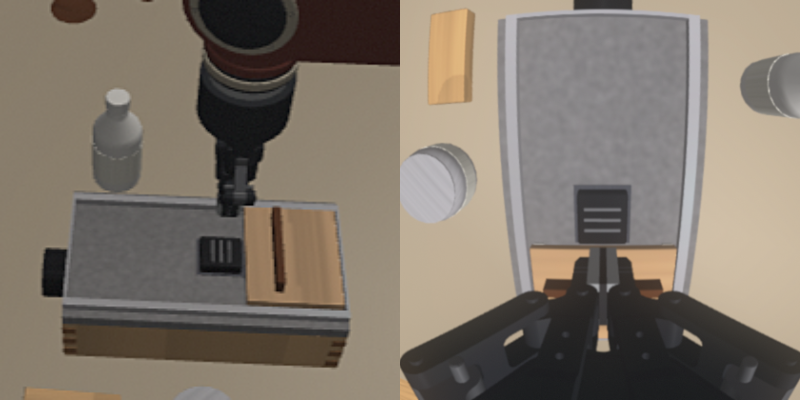

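Left, side crop: the fingers are above the deck behind the tab. Right, wrist crop: the tab is centred at (602,215) on the tool axis, and the ray puts its centre 3 mm ahead. So shift 0.1 forward, go down, then press in small steps.

>>> drive_tool:
  motion:
    - [[0, 0.5, 0.1], [0, 0, 0], 1]
    - [[0, 0.5, 0], [0, 0, 0], 1]
    - [[0, 0.15, 0], [0, 0, 0], 1]
    - [[0, 0.1, 0], [0, 0, 0], 1]
    - [[0, 0.1, 0], [0, 0, 0], 1]
    - [[0, 0, 0], [0, 0, 0], 1]

```text
time: 3.45
tool_pos: [0.5088, 0.0697, 0.0823]
tool_rot: [-0.567, 0.567, -0.422, 0.422]
contact_force: [0.1, -0.1, 0.5]
gripper_width: -0.0
```

>>> drive_tool:
  motion:
    - [[0, 0.08, 0], [0, 0, 0], 1]
    - [[0, 0.08, 0], [0, 0, 0], 1]
    - [[0, 0.06, 0], [0, 0, 0], 1]
    - [[0, 0, 0], [0, 0, 0], 1]

```text
time: 3.85
tool_pos: [0.5087, 0.0697, 0.0767]
tool_rot: [-0.567, 0.567, -0.422, 0.422]
contact_force: [0.1, 0.6, -0.0]
gripper_width: 0.002
```

>>> drive_tool:
  motion:
    - [[0, 0.08, 0], [0, 0, 0], 1]
    - [[0, 0.08, 0], [0, 0, 0], 1]

```text
time: 4.05
tool_pos: [0.509, 0.0697, 0.0729]
tool_rot: [0.567, -0.567, 0.422, -0.422]
contact_force: [-0.5, 0.1, 0.5]
gripper_width: 0.0
```

>>> drive_tool:
  motion:
    - [[0, 0.06, 0], [0, 0, 0], 1]
    - [[0, 0.06, 0], [0, 0, 0], 1]

```text
time: 4.25
tool_pos: [0.5088, 0.0697, 0.0698]
tool_rot: [-0.567, 0.567, -0.422, 0.422]
contact_force: [0.2, -0.9, -0.5]
gripper_width: -0.005
```

```bash
python3 -c "
from h import *
report()
f=manip.grab_frame('side');g=manip.grab_frame('scene')
P=pts(f);print(P[220:250:3,332].round(3).tolist())
a=f['img'][190:290,270:400];b=g['img'][110:210,195:325]
cv2.imwrite('pics/w2.png',np.hstack([cv2.resize(a,(400,308),interpolation=2),cv2.resize(b,(400,308),interpolation=2)]))"
```

```text
t 4.25 tcp [0.5088 0.0697 0.0698] F [ 0.2 -0.9 -0.5] w -0.005
M [[0.287, -0.0, 0.958], [-0.958, 0.0, 0.287], [-0.0, -1.0, -0.0]] inbox mm [-18.9   0.1  69.8]
tab+40 units [ 0.   -1.61 -0.12]
behind ledge units [ 0.01 -1.61 -3.44]
[[0.498, 0.127, 0.191], [0.497, 0.13, 0.187], [0.504, 0.08, 0.113], [0.505, 0.065, 0.084], [0.503, 0.071, 0.083], [0.501, 0.078, 0.083], [0.5, 0.083, 0.082], [0.499, 0.086, 0.076], [0.497, 0.087, 0.069], [0.495, 0.095, 0.072]]
```

View pics/w2.png

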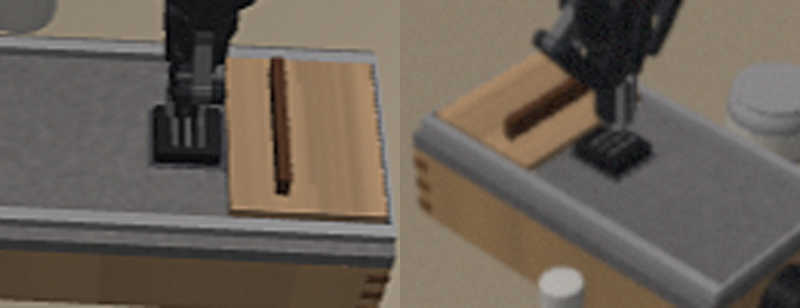

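Both crops show the tab still out (depth about 83 mm) with the fingertips just above it and no force, so the real tips end a bit above the reported TCP. I go on gently until the force shows.

>>> drive_tool:
  motion:
    - [[0, 0.06, -0.1], [0, 0, 0], 1]
    - [[0, 0.06, 0], [0, 0, 0], 1]

```text
time: 4.55
tool_pos: [0.5063, 0.0689, 0.0669]
tool_rot: [-0.567, 0.567, -0.422, 0.422]
contact_force: [0.1, 0.3, -0.2]
gripper_width: -0.004
```

>>> drive_tool:
  motion:
    - [[0, 0.06, 0], [0, 0, 0], 1]
    - [[0, 0.06, 0], [0, 0, 0], 1]

```text
time: 4.75
tool_pos: [0.5065, 0.0689, 0.0638]
tool_rot: [0.567, -0.567, 0.422, -0.422]
contact_force: [-0.5, -0.1, -0.2]
gripper_width: 0.001
```

>>> drive_tool:
  motion:
    - [[0, 0.06, 0], [0, 0, 0], 1]
    - [[0, 0.06, 0], [0, 0, 0], 1]

```text
time: 4.95
tool_pos: [0.5065, 0.069, 0.0608]
tool_rot: [-0.567, 0.567, -0.422, 0.422]
contact_force: [-0.2, 0.7, -0.8]
gripper_width: -0.002
```

```bash
python3 -c "
from h import *
report()
f=manip.grab_frame('side');g=manip.grab_frame('scene')
P=pts(f);print([(v,P[v,332].round(3).tolist()) for v in range(218,248,3)])
a=np.radians(16.7);B=np.array([[np.cos(a),-np.sin(a),0],[np.sin(a),np.cos(a),0],[0,0,1]]);Q=(P-[.527,.075,0])@B
for r in((-40,-4,9,17),(20,90,-50,50),(-130,-90,-40,40)):
  for h in (f,g):
    q=(pts(h)-[.527,.075,0])@B*1000;m=(q[...,0]>r[0])&(q[...,0]<r[1])&(q[...,1]>r[2])&(q[...,1]<r[3])&(q[...,2]<110)&(h['range_z']>0);print(r,m.sum(),np.percentile(q[m][:,2],[5,25,50,75]).round(1))
a=f['img'][190:290,270:400];b=g['img'][120:200,210:290]
cv2.imwrite('pics/w3.png',np.hstack([cv2.resize(a,(400,308),interpolation=2),cv2.resize(b,(400,400),interpolation=2)[:308]]))"
```

```text
t 4.95 tcp [0.5065 0.069  0.0608] F [-0.2  0.7 -0.8] w -0.002
M [[0.287, -0.0, 0.958], [-0.958, 0.0, 0.287], [-0.0, -1.0, -0.0]] inbox mm [-21.4   0.1  60.8]
tab+40 units [ 0.   -1.97 -0.03]
behind ledge units [ 0.01 -1.97 -3.35]
[(218, [0.501, 0.114, 0.179]), (221, [0.498, 0.124, 0.185]), (224, [0.497, 0.129, 0.184]), (227, [0.503, 0.082, 0.112]), (230, [0.502, 0.082, 0.104]), (233, [0.503, 0.072, 0.081]), (236, [0.501, 0.077, 0.08]), (239, [0.499, 0.085, 0.082]), (242, [0.498, 0.085, 0.072]), (245, [0.497, 0.089, 0.069])]
(-40, -4, 9, 17) 95 [78.9 80.3 81.6 84.8]
(-40, -4, 9, 17) 24 [78.9 80.3 81.  83.1]
(20, 90, -50, 50) 1666 [68.  69.4 70.2 71.2]
(20, 90, -50, 50) 1089 [67.7 68.9 69.7 70.7]
(-130, -90, -40, 40) 772 [78.9 80.2 81.  82. ]
(-130, -90, -40, 40) 327 [79.  80.  80.9 81.8]
```

View pics/w3.png

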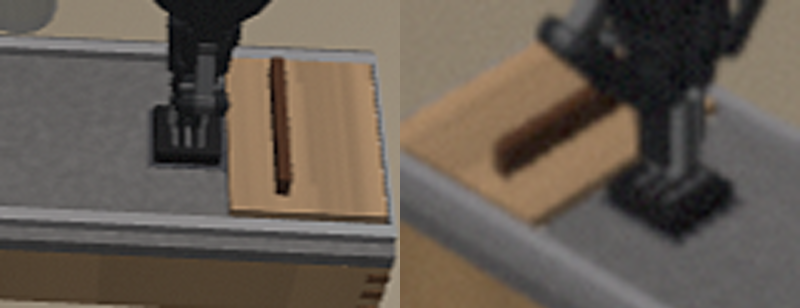

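Tab still out (81 mm) and the tips just about at its surface, so they end about 20 mm above the reported TCP. I continue in small steps.

>>> drive_tool:
  motion:
    - [[0, 0.06, 0], [0, 0, 0], 1]

```text
time: 5.15
tool_pos: [0.5067, 0.0689, 0.0596]
tool_rot: [0.567, -0.567, 0.422, -0.422]
contact_force: [0.7, -0.3, -0.1]
gripper_width: -0.002
```

>>> drive_tool:
  motion:
    - [[0, 0.06, 0], [0, 0, 0], 1]

```text
time: 5.25
tool_pos: [0.5066, 0.069, 0.0579]
tool_rot: [0.567, -0.567, 0.422, -0.422]
contact_force: [0.4, -0.1, 0.1]
gripper_width: -0.001
```

>>> drive_tool:
  motion:
    - [[0, 0.06, 0], [0, 0, 0], 1]

```text
time: 5.35
tool_pos: [0.5065, 0.069, 0.0564]
tool_rot: [-0.567, 0.567, -0.422, 0.422]
contact_force: [-0.5, -0.4, 1.1]
gripper_width: -0.0
```

>>> drive_tool:
  motion:
    - [[0, 0.06, 0], [0, 0, 0], 1]

```text
time: 5.45
tool_pos: [0.5065, 0.0689, 0.0548]
tool_rot: [-0.567, 0.567, -0.422, 0.422]
contact_force: [-0.1, 0.8, -0.5]
gripper_width: -0.002
```

```bash
cat >> h.py <<'E'
def boxpts(h):
    a=np.radians(16.7);B=np.array([[np.cos(a),-np.sin(a),0],[np.sin(a),np.cos(a),0],[0,0,1]])
    return (pts(h)-[.527,.075,0])@B*1000
def tabz():
    for n in('side','scene'):
        h=manip.grab_frame(n);q=boxpts(h);ok=h['range_z']>0
        for r in((-40,-4,10,17),(-9,-3,-16,16),(-38,-5,-17,-11)):
            m=ok&(q[...,0]>r[0])&(q[...,0]<r[1])&(q[...,1]>r[2])&(q[...,1]<r[3])&(q[...,2]<95)
            if m.any(): print(n,r,m.sum(),np.percentile(q[m][:,2],[5,25,50,75]).round(1))
    return h
E
python3 -c "
from h import *
s=manip.state();print(s['joint_efforts'].round(2),s['tool_pos'],s['contact_force']);h=tabz()
b=h['img'][135:185,230:290];cv2.imwrite('pics/w4.png',cv2.resize(b,(720,600),interpolation=2))"
```

```text
[-0.000e+00 -3.002e+01 -3.351e+01  0.000e+00  2.000e-02  0.000e+00] [0.50648956 0.06894994 0.05481817] [-0.11229296  0.77037356 -0.51706263]
side (-40, -4, 10, 17) 72 [75.8 79.9 81.2 82. ]
side (-9, -3, -16, 16) 42 [79.2 80.1 81.2 81.8]
side (-38, -5, -17, -11) 9 [79.2 79.7 80.8 81.1]
scene (-40, -4, 10, 17) 10 [79.2 79.5 80.2 80.6]
scene (-9, -3, -16, 16) 38 [71.  78.1 80.3 81. ]
scene (-38, -5, -17, -11) 70 [69.9 73.5 77.9 80.1]
```

View pics/w4.png

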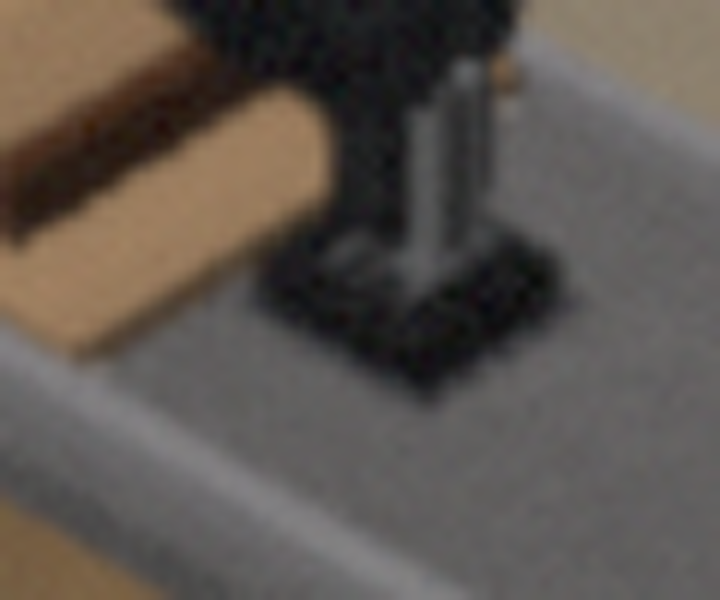

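The tab is still out (about 80.5 mm by depth) with the tips at roughly (440,260), close above it. I keep going down in 1.5 mm steps.

>>> drive_tool:
  motion:
    - [[0, 0.06, 0], [0, 0, 0], 1]

```text
time: 5.65
tool_pos: [0.5067, 0.0689, 0.0536]
tool_rot: [0.567, -0.567, 0.422, -0.422]
contact_force: [-0.5, -0.3, -0.3]
gripper_width: 0.001
```

>>> drive_tool:
  motion:
    - [[0, 0.06, 0], [0, 0, 0], 1]

```text
time: 5.75
tool_pos: [0.5066, 0.0689, 0.052]
tool_rot: [0.567, -0.567, 0.422, -0.422]
contact_force: [-0.4, -0.4, 0.0]
gripper_width: -0.001
```

>>> drive_tool:
  motion:
    - [[0, 0.06, 0], [0, 0, 0], 1]

```text
time: 5.85
tool_pos: [0.5066, 0.0689, 0.0505]
tool_rot: [0.567, -0.567, 0.422, -0.422]
contact_force: [-1.2, -0.2, 2.9]
gripper_width: 0.003
```

```bash
python3 -c "
from h import *
report();tabz()"
```

```text
t 5.85 tcp [0.5066 0.0689 0.0505] F [-1.2 -0.2  2.9] w 0.003
M [[0.287, 0.0, 0.958], [-0.958, -0.0, 0.287], [0.0, -1.0, 0.0]] inbox mm [-21.3   0.1  50.5]
tab+40 units [ 0.   -2.38 -0.03]
behind ledge units [ 0.01 -2.38 -3.35]
side (-40, -4, 10, 17) 85 [79.2 80.3 81.5 83.1]
side (-9, -3, -16, 16) 40 [79.3 80.1 80.9 81.7]
side (-38, -5, -17, -11) 5 [79.  79.9 80.  81.6]
scene (-40, -4, 10, 17) 16 [78.4 79.1 79.9 81.9]
scene (-9, -3, -16, 16) 48 [70.6 77.3 79.6 80.7]
scene (-38, -5, -17, -11) 75 [69.4 73.9 78.1 80.5]
```

Contact at last: 2.9 N at TCP z 0.0505, so the reported TCP lies about 30 mm below the real tips. Now I press 10 mm, watching the force.

>>> drive_tool:
  motion:
    - [[0, 0.08, 0], [0, 0, 0], 1]
    - [[0, 0.08, 0], [0, 0, 0], 1]

```text
time: 6.15
tool_pos: [0.5066, 0.0689, 0.0468]
tool_rot: [-0.567, 0.567, -0.422, 0.422]
contact_force: [-1.8, 0.3, 4.1]
gripper_width: -0.002
```

>>> drive_tool:
  motion:
    - [[0, 0.08, 0], [0, 0, 0], 1]
    - [[0, 0.06, 0], [0, 0, 0], 1]

```text
time: 6.35
tool_pos: [0.5066, 0.069, 0.0429]
tool_rot: [0.567, -0.567, 0.422, -0.422]
contact_force: [-2.1, -0.0, 3.4]
gripper_width: -0.002
```

>>> drive_tool:
  motion:
    - [[0, 0.05, 0], [0, 0, 0], 1]

```text
time: 6.45
tool_pos: [0.5065, 0.0689, 0.0416]
tool_rot: [0.567, -0.567, 0.422, -0.422]
contact_force: [-1.7, -0.2, 4.1]
gripper_width: -0.0
```

>>> drive_tool:
  motion:
    - [[0, 0.04, 0], [0, 0, 0], 1]

```text
time: 6.55
tool_pos: [0.5066, 0.069, 0.0409]
tool_rot: [0.567, -0.567, 0.422, -0.422]
contact_force: [-4.6, -0.3, 9.3]
gripper_width: -0.003
```

>>> drive_tool:
  motion:
    - [[0, 0.04, 0], [0, 0, 0], 1]
    - [[0, 0, 0], [0, 0, 0], 1]

```text
time: 6.75
tool_pos: [0.5066, 0.0689, 0.0409]
tool_rot: [-0.567, 0.567, -0.422, 0.422]
contact_force: [-5.7, 0.2, 10.7]
gripper_width: 0.001
```

>>> drive_tool:
  motion:
    - [[0, -0.4, 0], [0, 0, 0], 1]
    - [[0, -0.8, 0], [0, 0, 0], 1]
    - [[0, -0.8, 0], [0, 0, 0], 1]
    - [[0, 0, -0.9], [0, 0, 0], 1]
    - [[0, 0, -0.9], [0, 0, 0], 1]
    - [[0, 0, -0.9], [0, 0, 0], 1]
    - [[0, 0, -0.6], [0, 0, 0], 1]
    - [[0, 0, 0], [0, 0, 0], 1]

```text
time: 7.55
tool_pos: [0.4263, 0.0451, 0.0892]
tool_rot: [0.567, -0.567, 0.422, -0.423]
contact_force: [0.4, -0.6, -0.2]
gripper_width: -0.002
```

```bash
python3 -c "
from h import *
report();tabz()
h=manip.grab_frame('side');g=manip.grab_frame('wrist')
a=h['img'][170:300,270:400];cv2.imwrite('pics/w5.png',np.hstack([cv2.resize(a,(400,400),interpolation=2),cv2.resize(g['img'][:,70:490],(400,400))]))"
```

```text
t 7.55 tcp [0.4263 0.0451 0.0892] F [ 0.4 -0.6 -0.2] w -0.002
M [[0.286, 0.0, 0.958], [-0.958, -0.0, 0.286], [0.0, -1.0, 0.0]] inbox mm [-105.     0.3   89.2]
tab+40 units [ 0.01 -0.83  3.32]
behind ledge units [ 0.01 -0.83  0.  ]
side (-40, -4, 10, 17) 64 [68.9 70.2 71.2 71.9]
side (-9, -3, -16, 16) 53 [69.  70.3 71.1 71.9]
side (-38, -5, -17, -11) 45 [69.6 70.8 71.6 72.3]
scene (-40, -4, 10, 17) 33 [68.4 69.9 70.6 71.5]
scene (-9, -3, -16, 16) 30 [68.5 69.8 70.4 70.8]
scene (-38, -5, -17, -11) 29 [68.8 69.5 70.1 70.7]
```

View pics/w5.png

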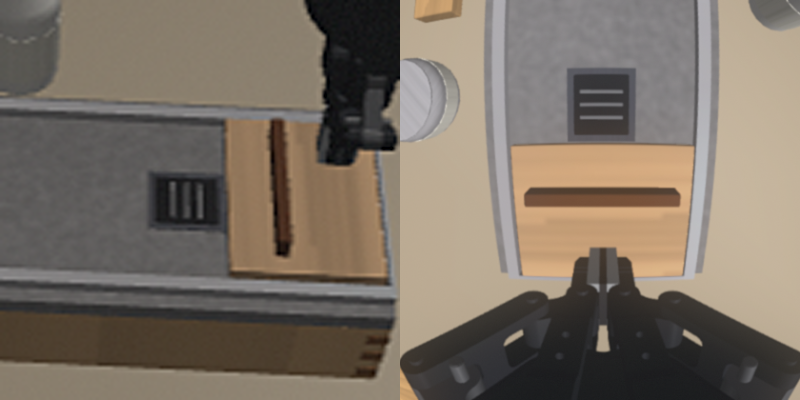

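Side crop: tab flush at (185,200), 71 mm by depth, so fully in (about 1 mm above deck). Wrist crop: fingers centred behind the ledge (602,197), cover still closed. I lower until the tips are about 5 mm above the plate (TCP z≈0.056) and close in gently.

>>> drive_tool:
  motion:
    - [[0, 0.6, 0], [0, 0, 0], 1]
    - [[0, 0.5, 0], [0, 0, 0], 1]
    - [[0, 0.2, 0], [0, 0, 0], 1]
    - [[0, 0, 0], [0, 0, 0], 1]

```text
time: 8.15
tool_pos: [0.4266, 0.0455, 0.0559]
tool_rot: [-0.567, 0.568, -0.423, 0.421]
contact_force: [-0.2, 0.2, 0.6]
gripper_width: 0.003
```

>>> drive_tool:
  motion:
    - [[0, 0, 0.2], [0, 0, 0], 1]
    - [[0, 0, 0.2], [0, 0, 0], 1]
    - [[0, 0, 0.1], [0, 0, 0], 1]
    - [[0, 0, 0.1], [0, 0, 0], 1]
    - [[0, 0, 0.1], [0, 0, 0], 1]

```text
time: 8.65
tool_pos: [0.4443, 0.0503, 0.0574]
tool_rot: [-0.567, 0.567, -0.422, 0.422]
contact_force: [-2.0, -0.5, 2.3]
gripper_width: 0.003
```

>>> drive_tool:
  motion:
    - [[0, 0, 0.1], [0, 0, 0], 1]
    - [[0, 0, 0.1], [0, 0, 0], 1]

```text
time: 8.85
tool_pos: [0.4491, 0.0518, 0.0573]
tool_rot: [-0.567, 0.567, -0.422, 0.422]
contact_force: [-2.7, -1.1, 1.9]
gripper_width: 0.0
```

```bash
cat >> h.py <<'E'
def cover():
    for n in('side','scene'):
        h=manip.grab_frame(n);q=boxpts(h);hsv=cv2.cvtColor(h['img'],cv2.COLOR_BGR2HSV)
        m=(h['range_z']>0)&(abs(q[...,1])<57)&(q[...,0]>-136)&(q[...,0]<121)&(q[...,2]>76)&(q[...,2]<86)&(hsv[...,1]>90)&(hsv[...,2]>90)
        p=q[m];r=cv2.minAreaRect(p[:,:2].astype(np.float32));print(n,m.sum(),'x',np.percentile(p[:,0],[1,99]).round(1),'y',np.percentile(p[:,1],[1,99]).round(1),'z',np.percentile(p[:,2],[5,50,95]).round(1),'rect',np.round(r[0],1),np.round(r[1],1),round(r[2],1))
E
python3 -c "
from h import *
report();cover()"
```

```text
t 8.85 tcp [0.4491 0.0518 0.0573] F [-2.7 -1.1  1.9] w 0.0
M [[0.287, -0.0, 0.958], [-0.958, -0.0, 0.287], [-0.0, -1.0, -0.0]] inbox mm [-81.3   0.1  57.3]
tab+40 units [ 0.   -2.11  2.37]
behind ledge units [ 0.01 -2.11 -0.95]
side 1663 x [-123.   -35.8] y [-52.1  55.6] z [79.1 81.2 83.5] rect [-79.8   1. ] [ 89.  111.8] 0.3
scene 864 x [-120.4  -33.8] y [-54.7  52.5] z [78.3 80.7 82.8] rect [-77.7  -0.5] [111.  90.] 88.9
```

The cover is moving with the fingers at about 3 N (cover x ≈ -79, flat at 81 mm). I continue steadily.

>>> drive_tool:
  motion:
    - [[0, 0, 0.15], [0, 0, 0], 1]
    - [[0, 0, 0.2], [0, 0, 0], 1]
    - [[0, 0, 0.2], [0, 0, 0], 1]
    - [[0, 0, 0.2], [0, 0, 0], 1]
    - [[0, 0, 0.2], [0, 0, 0], 1]
    - [[0, 0, 0.2], [0, 0, 0], 1]

```text
time: 9.55
tool_pos: [0.477, 0.0602, 0.0571]
tool_rot: [-0.567, 0.567, -0.422, 0.422]
contact_force: [-0.7, 0.4, -1.2]
gripper_width: 0.0
```

>>> drive_tool:
  motion:
    - [[0, 0, 0.2], [0, 0, 0], 1]
    - [[0, 0, 0.2], [0, 0, 0], 1]
    - [[0, 0, 0.2], [0, 0, 0], 1]
    - [[0, 0, 0.2], [0, 0, 0], 1]
    - [[0, 0, 0.2], [0, 0, 0], 1]
    - [[0, 0, 0.2], [0, 0, 0], 1]

```text
time: 10.15
tool_pos: [0.5057, 0.0687, 0.0572]
tool_rot: [-0.567, 0.567, -0.422, 0.422]
contact_force: [-1.3, -0.2, -1.8]
gripper_width: 0.0
```

```bash
python3 -c "
from h import *
report();cover()"
```

```text
t 10.15 tcp [0.5057 0.0687 0.0572] F [-1.3 -0.2 -1.8] w 0.0
M [[0.287, -0.0, 0.958], [-0.958, -0.0, 0.287], [0.0, -1.0, -0.0]] inbox mm [-22.2   0.1  57.2]
tab+40 units [ 0.   -2.11  0.01]
behind ledge units [ 0.01 -2.11 -3.31]
side 1728 x [-63.7  23.2] y [-52.2  55.9] z [79.  81.2 83.5] rect [-20.2   0.5] [113.2  88.8] 89.7
scene 925 x [-60.1  25.8] y [-55.1  51.9] z [78.5 80.7 82.8] rect [-17.9  -0.2] [112.4  89.1] 89.5
```

The cover is at about -19 and flat, with low force. I push another 40 mm to about +20, slowing to a stop.

>>> drive_tool:
  motion:
    - [[0, 0, 0.2], [0, 0, 0], 1]
    - [[0, 0, 0.2], [0, 0, 0], 1]
    - [[0, 0, 0.2], [0, 0, 0], 1]
    - [[0, 0, 0.2], [0, 0, 0], 1]
    - [[0, 0, 0.2], [0, 0, 0], 1]
    - [[0, 0, 0.2], [0, 0, 0], 1]
    - [[0, 0, 0.2], [0, 0, 0], 1]
    - [[0, 0, 0.15], [0, 0, 0], 1]
    - [[0, 0, 0.1], [0, 0, 0], 1]
    - [[0, 0, 0], [0, 0, 0], 1]

```text
time: 11.25
tool_pos: [0.5454, 0.0806, 0.0572]
tool_rot: [0.567, -0.567, 0.422, -0.423]
contact_force: [-0.3, -0.2, 0.9]
gripper_width: -0.0
```

>>> drive_tool:
  motion:
    - [[0, 0, -0.3], [0, 0, 0], 1]
    - [[0, 0, -0.3], [0, 0, 0], 1]
    - [[0, -0.8, 0], [0, 0, 0], 1]
    - [[0, -0.9, 0], [0, 0, 0], 1]
    - [[0, -0.9, 0], [0, 0, 0], 1]
    - [[0, -0.9, 0], [0, 0, 0], 1]
    - [[0, -0.9, 0], [0, 0, 0], 1]
    - [[0, -0.9, 0], [0, 0, 0], 1]
    - [[0, 0, 0], [0, 0, 0], 1]

```text
time: 12.15
tool_pos: [0.5322, 0.076, 0.1937]
tool_rot: [0.569, -0.566, 0.42, -0.424]
contact_force: [-1.0, 0.2, -0.0]
gripper_width: -0.001
```

```bash
python3 -c "
from h import *
report();cover();tabz()
h=manip.grab_frame('side');g=manip.grab_frame('scene')
for n,f in(('side',h),('scene',g)):
    o=np.load(n+'0.npz')
    for nm,lo,hi in(('glue',.105,.13),('tin',.045,.056),('offcut',.017,.027)):
        for F in(o,f):
            P=pts(F);m=(F['range_z']>0)&(P[...,2]>lo)&(P[...,2]<hi)&(P[...,0]>.45)&(P[...,0]<.8)&(P[...,1]>-.15)&(P[...,1]<.3)
            k,l,s,c=cv2.connectedComponentsWithStats(m.astype(np.uint8));b=[(s[i,4],c[i].round(1).tolist(),P[l==i].mean(0).round(3).tolist()) for i in np.argsort(-s[1:,4])[:2]+1];print(n,nm,b)
a=h['img'][150:350,215:415];b=g['img'][110:270,190:380]
cv2.imwrite('pics/w6.png',np.hstack([cv2.resize(a,(400,400),interpolation=2),cv2.resize(b,(400,400),interpolation=2)]))"
```

```text
t 12.15 tcp [0.5322 0.076  0.1937] F [-1.   0.2 -0. ] w -0.001
M [[0.286, 0.007, 0.958], [-0.958, 0.0, 0.286], [0.002, -1.0, 0.007]] inbox mm [  5.2  -0.5 193.7]
tab+40 units [-0.03  3.34 -1.11]
behind ledge units [-0.02  3.32 -4.43]
side 2160 x [-22.9  63.8] y [-53.3  55.1] z [79.1 81.3 83.5] rect [20.2  0.5] [112.2  89.1] 89.9
scene 1218 x [-21.6  66.1] y [-55.2  52.2] z [78.4 80.5 82.6] rect [21.4 -0.9] [111.7  91.7] 89.4
side (-40, -4, 10, 17) 65 [69.6 71.8 79.8 81.2]
side (-9, -3, -16, 16) 41 [78.8 80.2 80.8 81.7]
side (-38, -5, -17, -11) 42 [69.2 72.  80.6 81.5]
scene (-40, -4, 10, 17) 26 [70.3 78.2 80.  81. ]
scene (-9, -3, -16, 16) 28 [78.7 80.1 81.  82. ]
scene (-38, -5, -17, -11) 22 [70.4 78.1 80.  80.9]
side glue [(np.int32(167), [276.8, 153.5], [0.651, -0.047, 0.121])]
side glue [(np.int32(170), [276.9, 153.6], [0.651, -0.047, 0.121])]
side tin [(np.int32(1022), [320.4, 320.0], [0.476, 0.229, 0.05]), (np.int32(344), [299.2, 274.2], [0.537, 0.157, 0.051])]
side tin [(np.int32(1021), [320.4, 320.0], [0.476, 0.229, 0.05]), (np.int32(325), [299.1, 274.2], [0.537, 0.157, 0.051
[... 187 characters left out ...]
47, 0.022]), (np.int32(285), [299.2, 282.4], [0.536, 0.156, 0.022])]
scene glue [(np.int32(208), [246.8, 204.3], [0.658, -0.052, 0.12])]
scene glue [(np.int32(208), [247.0, 204.3], [0.658, -0.052, 0.12])]
scene tin [(np.int32(677), [287.0, 196.9], [0.611, 0.061, 0.051]), (np.int32(385), [317.1, 138.5], [0.478, 0.227, 0.049])]
scene tin [(np.int32(675), [287.9, 197.1], [0.612, 0.062, 0.051]), (np.int32(387), [317.3, 138.5], [0.479, 0.227, 0.049])]
scene offcut [(np.int32(518), [355.1, 174.2], [0.598, 0.245, 0.021]), (np.int32(265), [291.4, 217.1], [0.64, 0.055, 0.022])]
scene offcut [(np.int32(514), [355.0, 174.2], [0.597, 0.245, 0.021]), (np.int32(257), [291.9, 216.9], [0.64, 0.056, 0.022])]
```

View pics/w6.png

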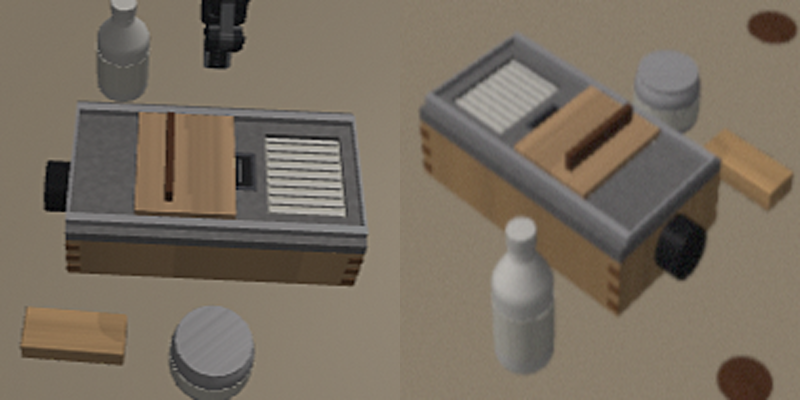

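Both crops show the white filter wholly uncovered (side: (305,177)) and the cover flat on the other half (about (187,163)). The bystanders are where they were and the arm is clear, so I hand in.

```bash
python3 -c "
from h import *
print(manip.job_done())"
```

```text
the job is handed in; nothing more can be done
None
```

The dust-filter box is open: the cover lies flat on the other half of the box top and the filter is wholly uncovered. I handed the job in at about 12 s of robot time.

- **Tab:** I pressed it with shut fingertips until it hit its stop, at about 11 N vertical force. Depth then showed it at about 71 mm, which is fully in.
- **Cover:** I pushed it by the ledge with about 3 N at most in the readings. It now sits at box x of about +20 mm, 110 mm of travel, with its top level at about 81 mm. It was only pushed, never pinched or lifted.
- **Bystanders:** the bottle, tin and offcut measure within 1 mm of where they started, and the arm ended clear of everything.

One thing disagreed: with the gripper shut, the real fingertips were about 30 mm above the reported TCP. I went by contact force and depth instead. The force reading also had a sideways part while I pressed straight down on the tab (about −6 N in x at 11 N vertical), which I did not explain. No final check failed.

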